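# Load a tile into the decorating jig and cover it with the stencil plate

## Robot

A 7-joint arm with a two-finger parallel gripper is mounted at the origin on the work surface. World frame = base frame: x ahead of the robot, y to its left, z up, the work surface at z = 0. Lengths are in m, angles in rad, forces in N, time in s.
With the tool pointing down it reaches from about 0.425 to 0.875 m from the base axis. Payload 4.7 kg.
Tool frame: the origin (TCP) lies midway between the tips of the shut fingers; the grasp point (between the pads) lies 19 mm behind it; z points along the fingers, y is the line along which they close (so a half turn about z gives the same grasp; the last joint's range is limited). The gripper opens to 87 mm and grips with 3 to 60 N. Pads are 19 mm wide; open, the fingers measure 117 mm over their backs; the gripper's body (75 mm by 190 mm) begins 51 mm behind the grasp point.
Start: joints at [-1.258, 0.321, -0.07, 1.45, 0.023, 1.371, -0.057], TCP at [0.191, 0.621, 0.223] pointing down, gripper open.
Joint ranges: [-2.86, 2.86], [-0.3, 2.09], [-1.38, 1.24], [0.06, 2.45], [-1.56, 4.7], [0.09, 2.05], [-2.69, 2.69]. Speed limits (rad/s): [2.57, 2.57, 3.14, 3.14, 3.14, 3.14, 3.14].

## Interface

Orientations are given as a rotation vector (axis times angle).
In Python, from bench import ctrl gives the robot as it stands.
- The arm moves only by the shell command python3 inch.py 'ROWS' [FORCE]. ROWS is a JSON object whose key "segments" holds a list of rows, 1 to 20 of them, each of 5 numbers: dx, dy, dz in units of 100 mm, then a turn about the tool's z in units of 0.05 rad, then the opening from 0.0 (shut) to 1.0 (fully open); each row is the pose to reach, as a shift and turn from the pose commanded when the command began, along the tool's axes at that moment; what a row does not reach only later rows make up. A row lasts 1/10 s, in which the tool goes at most 0.05 m and 0.15 rad, less where a joint would pass 70% of its speed; a pose out of reach is approached as far as the arm can. The fingers move at their own pace and stop on an object; FORCE is the grip in N (left out, the last holds). Time passes only in rows, so rows that do not move let the fingers close. It prints the time, the measured TCP pose, the force, the opening and the grip force at its end. Input that does not fit is refused with a message, and nothing moves.
- ctrl.get_state(): the state, without advancing time (a new reading comes with each control period).
- ctrl.get_image(name): name is "scene" or "top" or "wrist"; returns the picture (420x560x3 uint8, red, green, blue); there is no depth.
- ctrl.camera_model(name): a dict with "vertical_fov" (degrees; the focal length in pixels is half the picture's height over the tangent of half this angle, whatever the lens; pixels are square), "cx", "cy" (the principal point, pixels), "rvec" (rotation vector, rad) and "tvec" (3), from world to camera coordinates, as OpenCV has them; the wrist camera has in their place "hand_eye" (4x4, takes a point from camera to tool coordinates, whose origin is the TCP and whose axes are the flange's). Camera axes: x right, y down, z forward; pixel columns grow to the right and rows downward; lengths in m; the calibration is good to about 2 mm. The wrist camera is an equidistant fisheye: a pixel r from the principal point sees the ray r / f radians off the axis. A picture is of the moment at which its call begins: read the wrist's pose just before it. camera_model takes no time and is no camera call.
- ctrl.close_job(): hands the job in; it is judged then, once.
The state is a dict: "time": time; "joint_positions": joint angles; "qd": joint speeds; "joint_torque": joint torques, N m; "position": TCP position; "tool_rot": TCP orientation; "ft_force": force on the tool from outside, world axes, zero at the start; "torque": the same for the moment, N m; "grip_width": opening from 0.0 (shut) to 1.0 (fully open); "grip_force": force on a finger pad.
Only numpy, scipy, OpenCV 4.12 (cv2) and the standard library are available. Lean on these libraries where they do the work, as an engineer would, in place of code of your own. Each camera call takes 0.05 s, during which the arm holds its last target. There are 200 camera calls.

## Task

Draw the lowest tile out of the chute, leaving the tiles above in the chute, and lay it flat in the nest of the decorating jig. Then lower the stencil plate by its handle, level and gently, onto the jig's two pins, larger hole on the thicker pin, until it lies fully home on both rails, and let go. Leave the jar, the bottle and the vase standing where they are.

Things in the scene. Friction and masses are not known exactly. Their poses are not given: they have to be found in the camera images.
- tile: The lowest terracotta tile of the chute, the one to decorate. 120 x 60 x 12 mm (x, y, z), 0.15 kg. Origin: centre of its underside; x along its length, z up. At the start it lies flat on the chute floor with one end poking 35 to 47 mm out of the slot under the gate; end for end it is symmetric. The tiles above lie on it, a drag of a few newtons.
- tile2: Tile like the first, lying on it inside the chute; the second from below. Same size and origin. It sinks onto the chute floor when the lowest is drawn out.
- tile3: Tile like the first, the third from below.
- tile4: Tile like the first, the top one of the stack, its upper face 78 mm above the bench at the start.
- chute: Wooden gravity chute for four tiles, fixed to the bench. Origin on the bench under the centre of the stack; x along the tiles, z up. Its outlet looks to -x: the lowest tile is drawn out that way, level. Walls round the stack (124 x 64 mm inside, 136 x 80 mm outside) reach 84 mm above the bench.
- chute_floor (a point): Point on the chute floor, 30 mm above the bench, under the centre of the stack; axes as the chute's. The floor is 80 mm wide from x = -66 to 70 mm.
- gate (a point): Middle of the lower edge of the gate, 45.5 mm above the bench, x = -67 mm of the chute (its outer face). The gate, two metal strips 5 mm thick with a 24 mm gap between them, reaches up to 84 mm and holds back all tiles but the lowest.
- tongue (a point): Outer end of the tongue, on its top 30 mm above the bench, x = -130 mm of the chute. The tongue, 36 mm wide, carries the drawn tile outside the gate; beside it fingers can pass down to the bench on both sides of a tile. A tile let go while its rear end is still 10 mm or more behind the gate lies steady on it.
- jig: Decorating jig, fixed: plywood board 210 x 104 x 15 mm (x, y, z), origin at the centre of its underside, x along its length. Across each end lies a wooden rail (|x| 63 to 103 mm, 84 mm along y, top 29 mm above the bench) with an upright steel pin: thick at +x, thin at -x. Between the rails is the nest for one tile.
- nest (a point): Centre of the nest's floor (top of the board), 15 mm above the bench; axes as the jig's. The tile lies here with its length along x, either way round: 126 mm between the rails, 66 mm between four low side stops (|x| 42 to 56 mm, |y| 33 to 43 mm, 22 mm high). The board is waisted: for |x| < 40 mm only 44 mm wide, room for fingers down to the bench.
- thick_pin (a point): Foot of the thick pin, on the rail's top 29 mm above the bench, at x = +82 mm of the jig. Pin 16 mm in diameter, 26 mm high, the upper 9 mm tapering to 8 mm.
- thin_pin (a point): Foot of the thin pin, on the rail's top, at x = -82 mm of the jig. Pin 10 mm in diameter, 26 mm high, the upper 9 mm tapering to 5 mm.
- plate: Aluminium stencil plate 200 x 80 x 6 mm (x, y, z), 0.32 kg, balanced, with four rectangular windows, a round hole near each end and a wooden bridge handle on top. Origin: centre of its underside; x along its length, towards the larger hole. At the start it lies flat on the bench. At home it lies on both rails of the jig, its underside 29 mm above the bench, 2 mm clear of the tile's top.
- thick_hole (a point): Centre, at the underside, of the plate's larger hole (18.5 mm), at x = +82 mm of the plate; it goes on the thick pin.
- thin_hole (a point): Centre, at the underside, of the plate's smaller hole (12.5 mm), at x = -82 mm of the plate; it goes on the thin pin. It does not pass over the thick pin.
- handle (a point): Centre of the handle's bar, 45 mm above the plate's underside. The bar runs along the plate's x, 100 mm long, 12 mm wide (y), 14 mm high, on posts at x = +-42 mm; 32 mm are free under it.
- brush_jar: Bystander: white ceramic jar 68 mm in diameter and 95 mm high, with brush handles up to 172 mm; stands upright close beside the jig (centre 120 to 130 mm from the jig's centre, on the jig's -y side). Origin: centre of its foot.
- glaze_bottle: Bystander: white plastic bottle 64 mm in diameter, 150 mm high; stands beyond the work. Origin: centre of its foot.
- bisque_vase: Bystander: terracotta vase up to 80 mm in diameter, 125 mm high; stands beyond the work. Origin: centre of its foot.

How it is judged:
By the outcome, as a careful person would: the job done as asked, in the order asked, and still so for the second after the job is handed in, with the robot touching nothing.
It also fails if it takes over 72 s, if anything falls off the work surface, if the arm or the gripper's body presses on something with over 40 N, if the wrist force passes 120 N, or if a joint passes its speed limit or range.

## Working session

There is one attempt and no reset: what is moved stays moved. The work goes in short steps, Python scripts to look and compute and a shell command to move; the robot and the scene stay as the last step left them, time stands still between calls to the robot, and variables do not carry over. Pictures are saved under pics/ and viewed, at most 10 in all, crops included, and the job is handed in when it is done.

```bash
ls; mkdir -p pics; cat > h.py <<'E'
import numpy as np, cv2
from bench import ctrl
from scipy.spatial.transform import Rotation as R
def snap(name, fn):
    s=ctrl.get_state(); im=ctrl.get_image(name); cv2.imwrite('pics/'+fn, im[:,:,::-1]); return s,im
def ray(name,u,v,s=None):
    m=ctrl.camera_model(name); f=210/np.tan(np.radians(m['vertical_fov'])/2)
    x,y=(u-m['cx'])/f,(v-m['cy'])/f
    if name=='wrist':
        r=np.hypot(x,y); d=np.array([x/r*np.sin(r),y/r*np.sin(r),np.cos(r)]) if r>1e-9 else np.array([0,0,1.])
        H=np.array(m['hand_eye']); W=R.from_rotvec(s['tool_rot']).as_matrix()
        return np.array(s['position'])+W@H[:3,3], W@H[:3,:3]@d
    M=R.from_rotvec(m['rvec']).as_matrix().T
    return -M@np.array(m['tvec']), M@np.array([x,y,1])
def onz(name,u,v,z,s=None):
    o,d=ray(name,u,v,s); return o+d*(z-o[2])/d[2]
def tri(r1,r2):
    (a,d),(b,e)=r1,r2
    t=np.linalg.lstsq(np.c_[d,-e],b-a,rcond=None)[0]
    p,q=a+d*t[0],b+e*t[1]; return (p+q)/2,np.linalg.norm(p-q)
def proj(name,P,s=None):
    m=ctrl.camera_model(name); f=210/np.tan(np.radians(m['vertical_fov'])/2)
    if name=='wrist':
        H=np.array(m['hand_eye']);W=R.from_rotvec(s['tool_rot']).as_matrix()
        c=H[:3,:3].T@(W.T@(np.array(P)-s['position'])-H[:3,3]); r=np.hypot(c[0],c[1]); th=np.arctan2(r,c[2])
        return m['cx']+f*th*c[0]/r, m['cy']+f*th*c[1]/r
    c=R.from_rotvec(m['rvec']).as_matrix()@np.array(P)+m['tvec']
    return m['cx']+f*c[0]/c[2], m['cy']+f*c[1]/c[2]
E
python3 - <<'E'
from h import *
for n in ('scene','top','wrist'):
    s,im=snap(n,n+'0.png'); m=ctrl.camera_model(n); print(n,{k:np.round(v,3).tolist() for k,v in m.items()})
    if n!='wrist': print(ray(n,280,210))
print(ctrl.get_state())
a=cv2.imread('pics/scene0.png');b=cv2.imread('pics/top0.png')
E
```

```text
bench.py
inch.py
pics
scene {'vertical_fov': 43.574, 'cx': 284.773, 'cy': 209.27, 'rvec': [2.231, 0.61, -0.246], 'tvec': [-0.496, -0.142, 1.425]}
(array([ 0.99473218, -0.76023   ,  0.8547281 ]), array([-0.36949536,  0.64597226, -0.66804002]))
top {'vertical_fov': 48.804, 'cx': 280.415, 'cy': 210.181, 'rvec': [2.195, -2.144, 0.086], 'tvec': [0.004, 0.606, 1.216]}
(array([0.49350795, 0.00308992, 1.26584654]), array([ 0.09049215,  0.01306421, -0.99581196]))
wrist {'vertical_fov': 65.706, 'cx': 276.634, 'cy': 209.588, 'hand_eye': [[-0.001, -0.966, -0.26, 0.07], [1.0, -0.001, -0.0, 0.001], [0.0, -0.26, 0.966, -0.162], [0.0, 0.0, 0.0, 1.0]]}
{'time': 0.15, 'joint_positions': array([-1.25789832,  0.32159846, -0.0700852 ,  1.45140636,  0.02258203,
        1.37076238, -0.05686815]), 'qd': array([-0.0008114 , -0.00280654,  0.00109585, -0.00127112, -0.00034367,
       -0.00205759,  0.00046991]), 'joint_torque': array([-1.45250306e-04, -4.91792893e+01, -4.04705079e-01, -3.12877464e+01,
       -6.40687533e-02,  4.04892932e-02,  1.29890727e-04]), 'position': array([0.19125837, 0.62079618, 0.22174217]), 'tool_rot': array([-4.67503112e-01, -3.10647161e+00,  2.16946368e-03]), 'ft_force': array([-0.16796033,  0.26685442, -0.12739012]), 'torque': array([-0.04093448,  0.00854172,  0.01316827]), 'grip_force': 0.0, 'grip_width': 1.0015895758242772}
```

View pics/scene0.png

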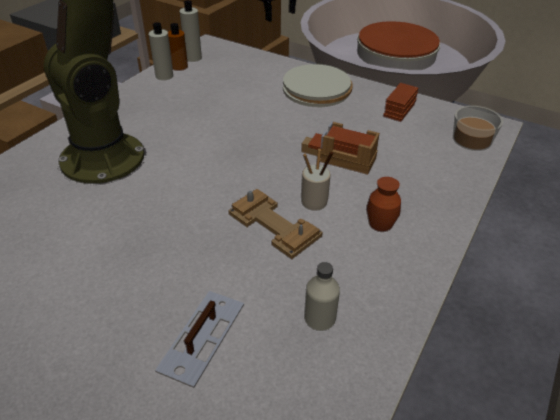

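View pics/top0.png

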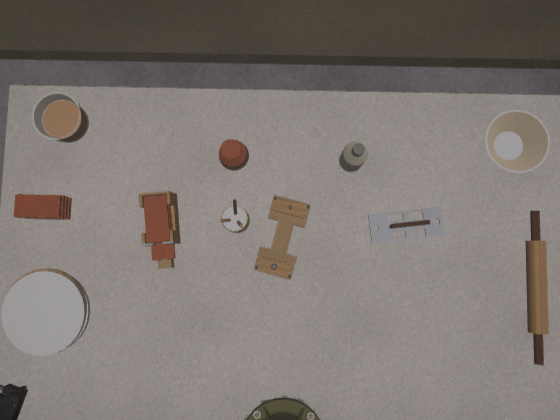

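The pictures show the chute (top view 157,220) with the tile poking out towards the robot to (163,252). The jig is at (282,236), with its thick pin at (274,267) nearer the robot. The plate is at (405,225), larger hole to the right (437,222). Now coarse coordinates.

```bash
python3 - <<'E'
from h import *
pr=lambda n,p:print(n,np.round(p,3))
for n,u,v,z in [('tile end mid',163,260,.042),('chute top mid',157,219,.084),('tongue end',165,268,.03),('thickpin top',274,267,.055),('thinpin top',290,207,.055),('bigHole',437,222,.006),('smallhole',378,228,.006),('handle L',391,226,.052),('handleR',430,223,.052),('jar',235,218,.095),('bottle',356,152,.15),('vase',233,150,.125)]:
    pr(n,onz('top',u,v,z))
s=ctrl.get_state(); W=R.from_rotvec(s['tool_rot']).as_matrix(); print(W.round(3))
# two-view check pins and handle
for n,a,b in [('thickpin',(250,192),(274,267)),('thinpin',(300,224),(290,207)),('tile endcorner?',(304,147),(163,260)),('handle mid',(201,322),(410,224))]:
    print(n,*[np.round(x,4) for x in tri(ray('scene',*a),ray('top',*b))])
t=cv2.imread('pics/top0.png'); c=np.hstack([cv2.resize(t[185:275,130:190],None,fx=4,fy=4),cv2.resize(t[190:280,210:310],None,fx=4,fy=4)])
cv2.imwrite('pics/c1.png',c)
E
```

```text
tile end mid [0.465 0.324 0.042]
chute top mid [0.57  0.334 0.084]
tongue end [0.444 0.321 0.03 ]
thickpin top [0.455 0.031 0.055]
thinpin top [ 0.612 -0.007  0.055]
bigHole [ 0.585 -0.408  0.006]
smallhole [ 0.565 -0.248  0.006]
handle L [ 0.569 -0.273  0.052]
handleR [ 0.579 -0.374  0.052]
jar [0.577 0.132 0.095]
bottle [ 0.742 -0.165  0.15 ]
vase [0.745 0.14  0.125]
[[-0.956  0.294 -0.   ]
 [ 0.294  0.956 -0.001]
 [-0.    -0.001 -1.   ]]
thickpin [0.4562 0.0322 0.0528] 0.0042
thinpin [ 0.6133 -0.0063  0.0566] 0.0031
tile endcorner? [0.4564 0.3284 0.0064] 0.0189
handle mid [ 0.5773 -0.3229  0.0445] 0.0045
```

View pics/c1.png

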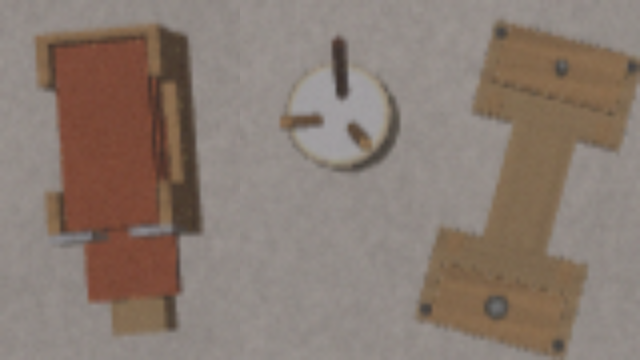

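View wrist.

The crop confirms it: the larger pin is the lower one (497,307), nearer the robot, and the jar sits left of the jig with brush tips at (340,45), (285,122) and (360,138). Next, the wrist view, to see the gripper's shape.

View pics/wrist0.png

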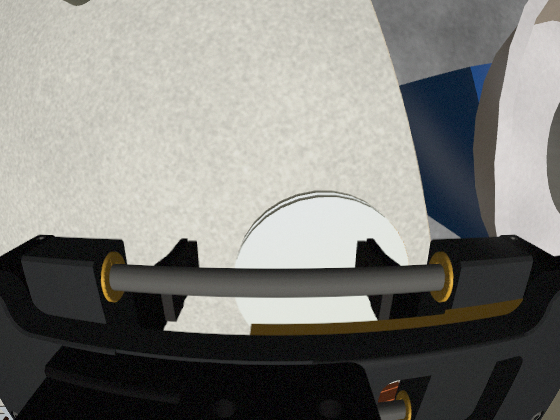

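```bash
python3 - <<'E'
from h import *
a=cv2.imread('pics/scene0.png')[120:290,200:420]
cv2.imwrite('pics/c2.png',cv2.resize(a,None,fx=3.5,fy=3.5,interpolation=cv2.INTER_CUBIC))
E
```

```text
(no output)
```

View pics/c2.png

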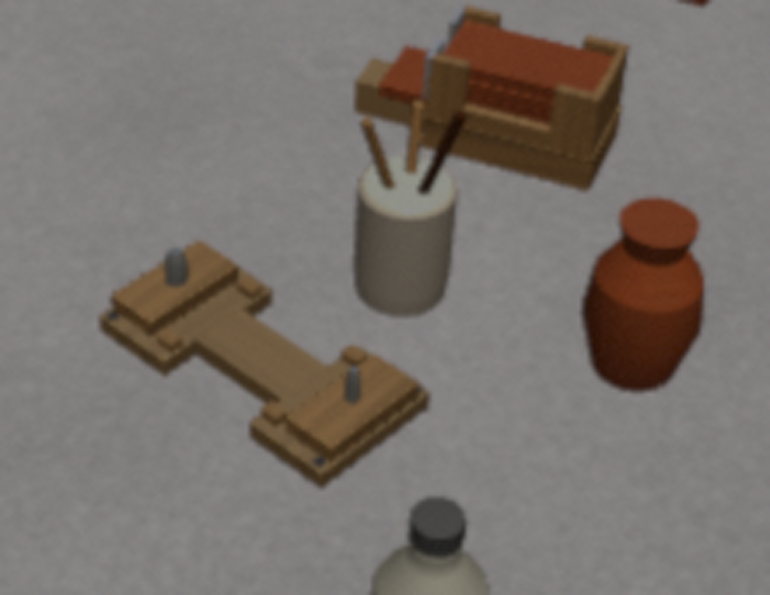

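```bash
python3 - <<'E'
from h import *
for nm,a,b in [('dark',(332,153),(235,200)),('L',(319,150),(221,220.5)),('R',(305,155),(242,227)),('R2',(305,155),(237,221.5)),('L-R',(305,155),(221,220.5))]:
    print(nm,*[np.round(x,4) for x in tri(ray('scene',*a),ray('top',*b))])
m=ctrl.camera_model('wrist');H=np.array(m['hand_eye']);f=210/np.tan(np.radians(m['vertical_fov'])/2)
for u,v in [(40,237),(0,260),(125,240),(25,275),(5,320),(105,255),(190,240),(518,237),(556,255)]:
  x,y=(u-m['cx'])/f,(v-m['cy'])/f;r=np.hypot(x,y);d=H[:3,:3]@[x/r*np.sin(r),y/r*np.sin(r),np.cos(r)]
  print(u,v,[np.round(H[:3,3]+d*(z-H[2,3])/d[2],3).tolist() for z in (-.07,-.09,-.03)])
# jar rim in the top image
im=cv2.imread('pics/top0.png');hsv=cv2.cvtColor(im,cv2.COLOR_BGR2HSV)
for nm,p in [('jar l',(222,219)),('jar r',(248.5,219))]: print(nm,onz('top',*p,.095))
E
```

```text
dark [0.6163 0.1264 0.1686] 0.0038
L [0.5681 0.1623 0.1371] 0.0026
R [0.555  0.1105 0.1495] 0.0079
R2 [0.5606 0.1187 0.1474] 0.0096
L-R [0.5545 0.1549 0.1243] 0.0312
40 237 [[0.034, -0.087, -0.07], [0.042, -0.068, -0.09], [0.019, -0.125, -0.03]]
0 260 [[0.023, -0.116, -0.07], [0.033, -0.091, -0.09], [0.003, -0.167, -0.03]]
125 240 [[0.035, -0.049, -0.07], [0.042, -0.038, -0.09], [0.019, -0.07, -0.03]]
25 275 [[0.018, -0.101, -0.07], [0.029, -0.079, -0.09], [-0.005, -0.146, -0.03]]
5 320 [[-0.009, -0.128, -0.07], [0.008, -0.1, -0.09], [-0.043, -0.183, -0.03]]
105 255 [[0.029, -0.058, -0.07], [0.038, -0.045, -0.09], [0.011, -0.083, -0.03]]
190 240 [[0.035, -0.026, -0.07], [0.043, -0.02, -0.09], [0.02, -0.038, -0.03]]
518 237 [[0.034, 0.091, -0.07], [0.042, 0.071, -0.09], [0.019, 0.13, -0.03]]
556 255 [[0.025, 0.118, -0.07], [0.035, 0.092, -0.09], [0.006, 0.169, -0.03]]
jar l [0.57354294 0.16510791 0.095     ]
jar r [0.57512282 0.0978006  0.095     ]
```

Careful with the scale: shifts go in units of 100 mm and turns go in units of 0.05 rad. That gives: -0.2 m is -2, -0.02 m is -0.2, -0.2 rad is -4.

```bash
python3 inch.py '{"segments": [[-0.4, -0.2, 0, -1, 1], [-0.8, -0.45, 0, -2, 1], [-1.2, -0.7, 0, -3, 1], [-1.6, -0.9, 0, -4, 1], [-2, -1.1, 0, -5, 1], [-2.4, -1.35, 0, -6, 1], [-2.8, -1.55, 0, -7, 1], [-3.2, -1.8, 0, -7.8, 1], [-3.6, -2, 0, -7.8, 1], [-3.6, -2, 0, -7.8, 1], [-3.6, -2, 0, -7.8, 1]]}' 40; python3 - <<'E'
from h import *
s,im=snap('wrist','w1.png'); print(s['position'],R.from_rotvec(s['tool_rot']).as_matrix()[:,0])
E
```

```text
time: 1.25
position: [0.4771, 0.323, 0.2223]
tool_rot: [0.138, -3.138, 0.0]
ft_force: [-1.2, 0.5, -0.9]
grip_width: 1.002
grip_force: 0.0
[0.47714422 0.32295119 0.22227757] [-9.96129944e-01 -8.78906118e-02  6.12052522e-04]
```

View pics/w1.png

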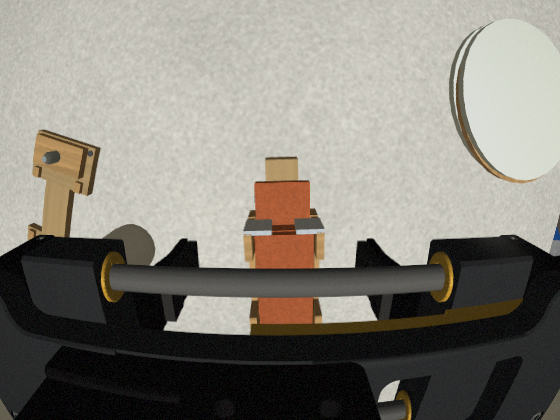

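The view shows the tile end at v≈181 between u≈255 and 309, the gate strips at v≈226 and the tongue end at v≈158. Measuring the tile edges.

```bash
cat >> h.py <<'E'
def tilequad(im,lo,hi):
    hsv=cv2.cvtColor(im,cv2.COLOR_RGB2HSV)
    m=((hsv[...,0]<9)|(hsv[...,0]>174))&(hsv[...,1]>110)&(hsv[...,2]>50)
    m=m.astype(np.uint8); m[:lo]=0;m[hi:]=0;m[:,:150]=0;m[:,420:]=0
    c=max(cv2.findContours(m,0,2)[0],key=cv2.contourArea)
    return cv2.boxPoints(cv2.minAreaRect(c)), m
E
python3 - <<'E'
from h import *
im=cv2.imread('pics/w1.png')[:,:,::-1].copy(); s=ctrl.get_state()
q,m=tilequad(im,140,215); print(q)
for z in (.042,):
  P=np.array([onz('wrist',u,v,z,s) for u,v in q]); print(P.round(4)); print([np.linalg.norm(P[i]-P[i-1]).round(4) for i in range(4)])
for u,v in [(266,158),(297,157)]: print('tongue',onz('wrist',u,v,.03,s).round(4))
for u,v in [(245,222),(322,220),(298,220),(272,221)]: print('gate top',onz('wrist',u,v,.084,s).round(4))
for u,v in [(245,234),(323,232),(298,233)]: print('gate bot/mid',onz('wrist',u,v,.084,s).round(4),onz('wrist',u,v,.0455,s).round(4))
print('pin',onz('wrist',46,157,.055,s))
E
```

```text
[[291. 212.]
 [291. 212.]
 [291. 212.]
 [291. 212.]]
[[0.4995 0.3424 0.042 ]
 [0.4995 0.3424 0.042 ]
 [0.4995 0.3424 0.042 ]
 [0.4995 0.3424 0.042 ]]
[np.float64(0.0), np.float64(0.0), np.float64(0.0), np.float64(0.0)]
tongue [0.4444 0.31   0.03  ]
tongue [0.4402 0.3436 0.03  ]
gate top [0.5021 0.2961 0.084 ]
gate top [0.4934 0.3704 0.084 ]
gate top [0.4955 0.347  0.084 ]
gate top [0.4987 0.3221 0.084 ]
gate bot/mid [0.5144 0.2969 0.084 ] [0.5282 0.2941 0.0455]
gate bot/mid [0.5055 0.373  0.084 ] [0.5182 0.38   0.0455]
gate bot/mid [0.5087 0.3485 0.084 ] [0.5217 0.3524 0.0455]
pin [0.45406934 0.04033466 0.055     ]
```

To row units: 0.08 m is 0.8, 0.06 m is 0.6.

```bash
python3 inch.py '{"segments": [[0, 0, 0.3, 0, 1], [0, 0, 0.6, 0, 1], [0, 0, 0.8, 0, 1], [0, 0, 0.8, 0, 1], [0, 0, 0.8, 0, 1]]}'; python3 - <<'E'
from h import *
im1=cv2.imread('pics/w1.png')[:,:,::-1].copy()
s,im=snap('wrist','w2.png'); print(s['position'])
q,m=tilequad(im,100,230); print(q)
P=np.array([onz('wrist',u,v,.042,s) for u,v in q]); print(P.round(4))
print([np.flatnonzero(m[v])[[0,-1]] for v in range(int(q[:,1].min())+3,230,6) if m[v].any()])
E
```

```text
time: 1.8
position: [0.4756, 0.3255, 0.1429]
tool_rot: [0.147, -3.138, -0.0]
ft_force: [0.7, -0.3, 0.3]
grip_width: 1.001
grip_force: 0.0
[0.47559348 0.32552054 0.14288501]
[[247.00002 200.00002]
 [248.00002 199.00002]
 [248.50002 199.50002]
 [247.50002 200.50002]]
[[0.4708 0.3003 0.042 ]
 [0.4698 0.301  0.042 ]
 [0.4702 0.3015 0.042 ]
 [0.4711 0.3007 0.042 ]]
[array([245, 245]), array([285, 285])]
```

```bash
sed -i 's/hsv\[...,0\]<9)/hsv[...,0]<14)/; s/hsv\[...,1\]>110/hsv[...,1]>135/' h.py; python3 - <<'E'
from h import *
im1=cv2.imread('pics/w1.png')[:,:,::-1].copy(); im=cv2.imread('pics/w2.png')[:,:,::-1].copy()
for a in (im1[200,280],im1[168,280],im1[100,200]): print(a,cv2.cvtColor(a.reshape(1,1,3),cv2.COLOR_RGB2HSV))
s1=dict(ctrl.get_state()); s2=dict(s1)
s1['position']=np.array([0.47714422,0.32295119,0.22227757]); s1['tool_rot']=np.array([.138,-3.138,0])
s2['position']=np.array([0.47559348,0.32552054,0.14288501]); s2['tool_rot']=np.array([.147,-3.138,0])
for I,s,hi in ((im1,s1,215),(im,s2,222)):
  q,m=tilequad(I,100,hi); print(q.round(1).tolist())
  P=np.array([onz('wrist',u,v,.042,s) for u,v in q]); print(P.round(4).tolist())
  print([ (v,*np.flatnonzero(m[v])[[0,-1]]) for v in range(int(q[:,1].min())+1,hi,8) if m[v].any()])
E
```

```text
[175  91  56] [[[  9 173 175]]]
[179 151 108] [[[ 18 101 179]]]
[200 197 188] [[[ 23  15 200]]]
[[255.0, 181.0], [309.0, 181.0], [309.0, 214.0], [255.0, 214.0]]
[[0.4699, 0.299, 0.042], [0.4648, 0.3566, 0.042], [0.5013, 0.3606, 0.042], [0.5065, 0.3016, 0.042]]
[(182, np.int64(257), np.int64(309)), (190, np.int64(255), np.int64(309)), (198, np.int64(256), np.int64(309)), (206, np.int64(256), np.int64(309)), (214, np.int64(255), np.int64(309))]
[[245.0, 198.0], [315.0, 198.0], [315.0, 221.0], [245.0, 221.0]]
[[0.4692, 0.2984, 0.042], [0.4638, 0.3565, 0.042], [0.4837, 0.359, 0.042], [0.4892, 0.2998, 0.042]]
[(199, np.int64(253), np.int64(313)), (207, np.int64(245), np.int64(315)), (215, np.int64(246), np.int64(314))]
```

View pics/w2.png

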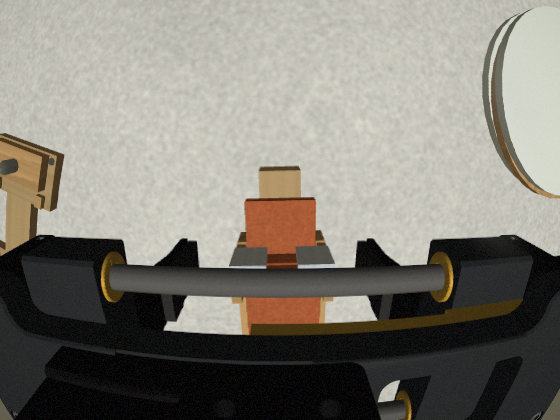

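To row units: 0.118 m is 1.18, 0.1 m is 1.

```bash
python3 inch.py '{"segments": [[-0.04, 0.015, 0, 0, 1], [-0.08, 0.03, 0.3, 0, 1], [-0.08, 0.03, 0.7, 0, 1], [-0.08, 0.03, 1, 0, 1], [-0.08, 0.03, 1.18, 0, 1], [-0.08, 0.03, 1.18, 0, 1], [-0.08, 0.03, 1.18, 0, 1], [-0.08, 0.03, 1.18, 0, 0.3], [-0.08, 0.03, 1.18, 0, 0.3], [-0.08, 0.03, 1.18, 0, 0.3], [-0.08, 0.03, 1.18, 0, 0.3], [-0.08, 0.03, 1.18, 0, 0.3], [-0.08, 0.03, 1.18, 0, 0.3], [-0.08, 0.03, 1.18, 0, 0.3]]}' 40
```

```text
time: 3.25
position: [0.4845, 0.3285, 0.0252]
tool_rot: [-0.144, 3.138, 0.002]
ft_force: [-1.0, 1.0, 4.7]
grip_width: 0.688
grip_force: 39.8
```

```bash
python3 inch.py '{"segments": [[0.06, 0, 0, 0, 0.3], [0.14, 0, 0, 0, 0.3], [0.22, 0, 0, 0, 0.3], [0.3, 0, 0, 0, 0.3], [0.38, 0, 0, 0, 0.3], [0.46, 0, 0, 0, 0.3], [0.54, 0, 0, 0, 0.3], [0.58, 0, 0, 0, 0.3], [0.58, 0, 0, 0, 0.3], [0.58, 0, 0, 0, 0.3], [0.58, 0, 0, 0, 0.3], [0.58, 0, 0, 0, 0.72], [0.58, 0, 0, 0, 0.72], [0.58, 0, 0, 0, 0.8], [0.58, 0, 0, 0, 0.8], [0.58, 0, 0, 0, 0.8]]}'
python3 - <<'E'
from h import *
for n in('wrist','top'):
  s,im=snap(n,n+'3.png')
print(s['position'])
t=cv2.imread('pics/top3.png')[170:290,120:200];w=cv2.imread('pics/wrist3.png')
cv2.imwrite('pics/c3.png',np.hstack([cv2.resize(t,(280,420)),w[:,100:460]]))
E
```

```text
time: 4.85
position: [0.426, 0.3223, 0.0241]
tool_rot: [0.143, -3.137, 0.001]
ft_force: [-0.4, -0.1, 0.4]
grip_width: 0.792
grip_force: 0.0
[0.42614054 0.32241198 0.02427217]
```

View pics/c3.png

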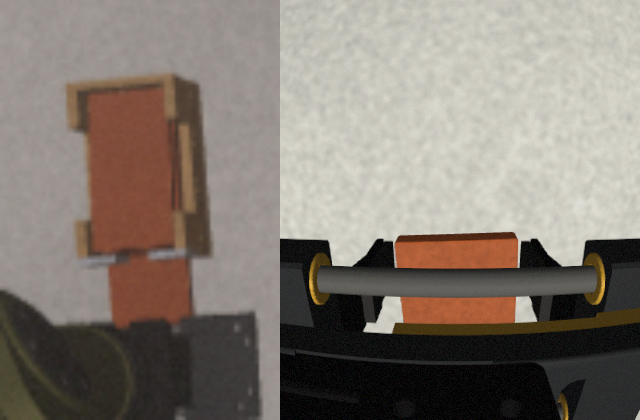

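The tile is drawn out, straight on the tongue, with its rear still under the gate and the stack intact in the chute. Regripping at the tile's centre.

```bash
python3 inch.py '{"segments": [[-0.15, 0, -0.02, 0, 0.85], [-0.3, 0, -0.02, 0, 0.85], [-0.43, 0, -0.02, 0, 0.85], [-0.43, 0, -0.02, 0, 0.85], [-0.43, 0, -0.02, 0, 0.3], [-0.43, 0, -0.02, 0, 0.3], [-0.43, 0, -0.02, 0, 0.3], [-0.43, 0, -0.02, 0, 0.3], [-0.43, 0, -0.02, 0, 0.3], [-0.33, 0, -0.02, 0, 0.3], [-0.23, 0, -0.02, 0, 0.3], [-0.13, 0, -0.02, 0, 0.3], [-0.06, 0, -0.02, 0, 0.3], [-0.06, 0, -0.02, 0, 0.3], [-0.06, 0, -0.05, 0, 0.3], [-0.06, 0, -0.2, 0, 0.3], [-0.06, 0, -0.6, 0, 0.3], [-0.06, 0, -1, 0, 0.3], [-0.06, 0, -1.4, 0, 0.3], [-0.06, 0, -1.7, 0, 0.3]]}' 45
```

```text
time: 6.95
position: [0.4337, 0.3234, 0.1979]
tool_rot: [-0.142, 3.135, 0.003]
ft_force: [0.2, 0.6, -0.6]
grip_width: 0.688
grip_force: 44.7
```

```bash
python3 inch.py '{"segments": [[0, 0, -0.3, 0, 0.3], [0, -0.1, -0.55, 0.4, 0.3], [-0.1, -0.5, -0.55, 1.2, 0.3], [-0.2, -0.9, -0.55, 2, 0.3], [-0.3, -1.3, -0.55, 2.8, 0.3], [-0.4, -1.7, -0.55, 3.6, 0.3], [-0.5, -2.1, -0.55, 4.4, 0.3], [-0.6, -2.5, -0.55, 5.2, 0.3], [-0.7, -2.9, -0.55, 6, 0.3], [-0.8, -3.3, -0.55, 6.6, 0.3], [-0.85, -3.7, -0.55, 6.6, 0.3], [-0.9, -4, -0.55, 6.6, 0.3], [-0.96, -4.2, -0.55, 6.6, 0.3], [-0.96, -4.32, -0.55, 6.6, 0.3], [-0.96, -4.32, -0.55, 6.6, 0.3], [-0.96, -4.32, -0.55, 6.6, 0.3], [-0.96, -4.32, -0.55, 6.6, 0.3]]}'
python3 - <<'E'
from h import *
import json
s,im=snap('wrist','w4.png'); print(s['position'],s['qd'].round(3)); json.dump({k:np.array(s[k]).tolist() for k in('position','tool_rot')},open('s4.json','w'))
E
```

```text
time: 8.65
position: [0.5674, -0.0964, 0.2496]
tool_rot: [-0.37, -3.12, -0.002]
ft_force: [-1.3, 0.0, -1.6]
grip_width: 0.689
grip_force: 44.7
[ 0.56738677 -0.09643759  0.24955614] [-0.001 -0.002  0.001 -0.     0.003 -0.002  0.003]
```

View pics/w4.png

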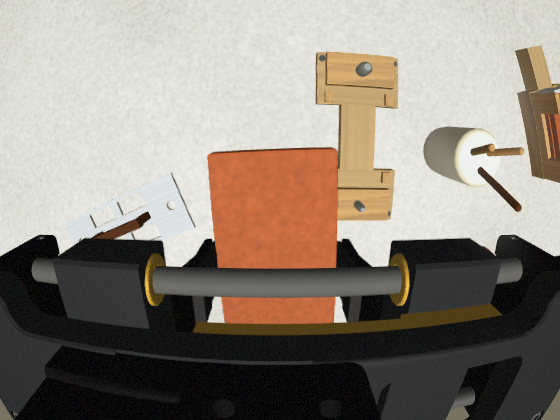

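The view shows the jig at right: thick pin (364,68), thin pin (360,205), nest between; the jar is at (475,157) with its brush tips leaning right, away from the jig. Second view for the heights.

To row units: -0.07 m is -0.7, -0.06 m is -0.6.

```bash
python3 inch.py '{"segments": [[0, -0.3, 0, 0, 0.3], [0, -0.6, 0, 0, 0.3], [0, -0.7, 0, 0, 0.3], [0, -0.7, 0, 0, 0.3], [0, -0.7, 0, 0, 0.3]]}'
python3 - <<'E'
from h import *
import json
s2,im2=snap('wrist','w5.png'); json.dump({k:np.array(s2[k]).tolist() for k in('position','tool_rot')},open('s5.json','w'))
s1={k:np.array(v) for k,v in json.load(open('s4.json')).items()}
im1=cv2.imread('pics/w4.png')[:,:,::-1].copy()
print(s2['position'])
g={'thick':np.array([.4557,.0317,.055]),'thin':np.array([.613,-.0065,.055])}
tips={}
for n,P in g.items():
  rs=[]
  for im,s in((im1,s1),(im2,s2)):
    u,v=proj('wrist',P,s); hsv=cv2.cvtColor(im,cv2.COLOR_RGB2HSV)
    m=((hsv[...,1]<70)&(hsv[...,2]<150)).astype(np.uint8)
    M=np.zeros_like(m); a,b=int(u),int(v); M[b-16:b+17,a-16:a+17]=m[b-16:b+17,a-16:a+17]
    c=max(cv2.findContours(M,0,1)[0],key=cv2.contourArea)[:,0].astype(float)
    nad=np.array(proj('wrist',onz('wrist',277,124,0,s)*[1,1,0]+[0,0,.01],s)); nad=np.array([276.6,124])
    d=c.mean(0)-nad; d/=np.linalg.norm(d); t=c@d; far=c[np.argmax(t)]; near=c[np.argmin(t)]
    x,y,w,h=cv2.boundingRect(c.astype(np.float32))
    print(n,'guess',(round(u,1),round(v,1)),'bbox',x,y,w,h,'cen',c.mean(0).round(1),'far',far,'near',near, cv2.contourArea(c.astype(np.float32)))
    rs.append(ray('wrist',*c.mean(0),s))
  print(n,'tri centroid',*[np.round(q,4) for q in tri(*rs)])
# board contour
for im,s in((im1,s1),(im2,s2)):
  hsv=cv2.cvtColor(im,cv2.COLOR_RGB2HSV); m=((hsv[...,0]>13)&(hsv[...,0]<23)&(hsv[...,1]>75)).astype(np.uint8)
  u,v=proj('wrist',[.534,.0125,.015],s); M=np.zeros_like(m); a=int(u); M[30:235,a-60:a+60]=m[30:235,a-60:a+60]
  M=cv2.morphologyEx(M,cv2.MORPH_CLOSE,np.ones((9,9)))
  c=max(cv2.findContours(M,0,2)[0],key=cv2.contourArea); q=cv2.boxPoints(cv2.minAreaRect(c))
  P=np.array([onz('wrist',*x,.015,s) for x in q]); print(q.round(0).tolist(),P[:,:2].round(4).tolist(),'c',P.mean(0).round(4),[np.linalg.norm(P[i]-P[i-1]).round(3) for i in range(4)])
E
```

```text
time: 9.2
position: [0.5514, -0.1645, 0.2495]
tool_rot: [0.371, 3.119, 0.002]
ft_force: [0.4, 0.6, -1.4]
grip_width: 0.689
grip_force: 44.7
[ 0.55135984 -0.16445758  0.24954889]
thick guess (np.float64(365.1), np.float64(65.6)) bbox 356 62 16 14 cen [363.7  68.6] far [370.  64.] near [356.  72.] 149.5
thick guess (np.float64(421.8), np.float64(71.1)) bbox 410 67 16 14 cen [417.8  73.6] far [424.  69.] near [410.  77.] 120.5
thick tri centroid [0.4566 0.0351 0.0357] 0.0001
thin guess (np.float64(360.8), np.float64(207.1)) bbox 354 201 11 11 cen [359.  206.2] far [364. 208.] near [355. 202.] 48.5
thin guess (np.float64(415.3), np.float64(206.7)) bbox 406 201 12 10 cen [411.3 205.5] far [417. 207.] near [406. 203.] 57.0
thin tri centroid [ 0.6166 -0.0049  0.0377] 0.0004
[[316.0, 220.0], [316.0, 52.0], [397.0, 52.0], [397.0, 220.0]] [[0.6287, -0.0588], [0.423, -0.0121], [0.4393, 0.091], [0.6552, 0.0485]] c [0.5365 0.0172 0.015 ] [np.float64(0.11), np.float64(0.211), np.float64(0.104), np.float64(0.22)]
[[364.0, 219.0], [370.0, 55.0], [446.0, 58.0], [440.0, 221.0]] [[0.6262, -0.064], [0.4229, -0.0139], [0.4385, 0.0934], [0.6576, 0.0457]] c [0.5363 0.0153 0.015 ] [np.float64(0.114), np.float64(0.209), np.float64(0.108), np.float64(0.224)]
```

```bash
python3 - <<'E'
from h import *
import json
for k in (4,5):
  s={a:np.array(v) for a,v in json.load(open(f's{k}.json')).items()}
  im=cv2.imread(f'pics/w{k}.png')[:,:,::-1].copy(); q,m=tilequad(im,100,238)
  W=R.from_rotvec(s['tool_rot']).as_matrix()
  T=lambda u,v,z: W.T@(onz('wrist',u,v,s['position'][2]+z,s)-s['position'])
  for z in (.015,.02):
    L=np.array([T(np.flatnonzero(m[v])[0],v,z) for v in range(165,238,4)]);Rr=np.array([T(np.flatnonzero(m[v])[-1],v,z) for v in range(165,238,4)])
    F=np.array([T(u,np.flatnonzero(m[:,u])[0],z) for u in range(216,330,6)])
    f=lambda A,i,j:np.polyfit(A[:,i],A[:,j],1)
    print(k,z,'left y',f(L,0,1).round(4),'right y',f(Rr,0,1).round(4),'front x',f(F,1,0).round(4))
    print([ (u,int(np.flatnonzero(m[:,u])[0])) for u in range(216,340,20)])
  # jar & brushes rays
s1={a:np.array(v) for a,v in json.load(open('s4.json')).items()}
print('jar rim', [onz('wrist',u,v,.095,s1).round(4).tolist() for u,v in((456,157),(496,157),(475,130),(475,184))])
E
```

```text
4 0.015 left y [-0.0318 -0.0292] right y [-0.0306  0.0296] front x [0.0434 0.0583]
[(216, 153), (236, 151), (256, 150), (276, 149), (296, 148), (316, 148), (336, 151)]
4 0.02 left y [-0.0318 -0.0281] right y [-0.0306  0.0287] front x [0.0434 0.0586]
[(216, 153), (236, 151), (256, 150), (276, 149), (296, 148), (316, 148), (336, 151)]
5 0.015 left y [ 0.8804 -0.0679] right y [-0.0444  0.0299] front x [0.0416 0.0583]
[(216, 153), (236, 151), (256, 150), (276, 149), (296, 148), (316, 148), (336, 151)]
5 0.02 left y [ 0.8804 -0.0677] right y [-0.0444  0.029 ] front x [0.0416 0.0587]
[(216, 153), (236, 151), (256, 150), (276, 149), (296, 148), (316, 148), (336, 151)]
jar rim [[0.5708, 0.1032, 0.095], [0.5809, 0.1602, 0.095], [0.5457, 0.1337, 0.095], [0.6061, 0.1255, 0.095]]
```

```bash
python3 - <<'E'
from h import *
import json
s1={a:np.array(v) for a,v in json.load(open('s4.json')).items()}
for n,P in (('R',(.555,.1105,.1495)),('L',(.5681,.1623,.137)),('D',(.6163,.1264,.1686))): print(n,np.round(proj('wrist',P,s1),1))
for n,a in(('R',(493,148)),('L',(522,151)),('D',(520,208))):
  for c,b in(('top',{'R':(242,227),'L':(221,220.5),'D':(235,200)}[n]),('scene',{'R':(305,155),'L':(319,150),'D':(332,153)}[n])):
    P,e=tri(ray('wrist',*a,s1),ray(c,*b)); d=P[:2]-[.536,.0135]; print(n,c,P.round(4),round(e,4),'jig xy',np.round([d@[-.971,.238],d@[-.238,-.971]],4))
print(np.round(onz('wrist',475,157,.095,s1),4))
E
```

```text
R [488.3 146.1]
L [519.1 149.7]
D [515.8 209.1]
R top [0.5529 0.1068 0.1626] 0.0041 jig xy [ 0.0058 -0.0946]
R scene [0.5575 0.1159 0.1483] 0.002 jig xy [ 0.0035 -0.1045]
L top [0.5674 0.1604 0.1441] 0.0019 jig xy [ 0.0045 -0.1501]
L scene [0.5694 0.1642 0.1378] 0.0025 jig xy [ 0.0035 -0.1543]
D top [0.6132 0.1248 0.1768] 0.0013 jig xy [-0.0485 -0.1265]
D scene [0.6166 0.1321 0.1668] 0.0027 jig xy [-0.0501 -0.1344]
[0.5755 0.129  0.095 ]
```

Careful with the scale: shifts go in units of 100 mm and turns go in units of 0.05 rad. That gives: 0.1678 m is 1.678, 0.15 m is 1.5, 0.04 rad is 0.8.

```bash
python3 inch.py '{"segments": [[0.1, 0.3, 0, 0.2, 0.3], [0.2, 0.6, 0, 0.4, 0.3], [0.3, 0.9, 0, 0.6, 0.3], [0.4, 1.2, 0, 0.8, 0.3], [0.5, 1.5, 0, 0.8, 0.3], [0.584, 1.678, 0, 0.8, 0.3], [0.584, 1.678, 0, 0.8, 0.3], [0.584, 1.678, 0.1, 0.8, 0.3], [0.584, 1.678, 0.1, 0.8, 0.3], [0.584, 1.678, 0.1, 0.8, 0.3], [0.584, 1.678, 0.1, 0.8, 0.3]]}'
python3 - <<'E'
from h import *
s,im=snap('wrist','w6.png'); print(s['position'].round(4), np.degrees(np.arctan2(*R.from_rotvec(s['tool_rot']).as_matrix()[[1,0],0])), s['ft_force'].round(2))
E
```

```text
time: 10.35
position: [0.5339, 0.0095, 0.2395]
tool_rot: [0.439, 3.111, -0.0]
ft_force: [0.3, -0.4, -1.3]
grip_width: 0.681
grip_force: 44.7
[0.5339 0.0095 0.2395] 163.9276255989245 [ 0.3  -0.41 -1.27]
```

```bash
cat >> h.py <<'E'
def tileinhand(im,s,vhi=238,u0=216,u1=330):
  q,m=tilequad(im,100,vhi); W=R.from_rotvec(s['tool_rot']).as_matrix()
  T=lambda u,v,z=.0145: W.T@(onz('wrist',u,v,s['position'][2]-z,s)-s['position'])  # top of tile is above TCP
  T=lambda u,v: (lambda p:p)(W.T@(onz('wrist',u,v,s['position'][2]+.0145,s)-s['position']))
  f=lambda A,i,j:np.polyfit(A[:,i],A[:,j],1).round(4)
  L=np.array([T(np.flatnonzero(m[v])[0],v) for v in range(170,vhi,4)]);Q=np.array([T(np.flatnonzero(m[v])[-1],v) for v in range(170,vhi,4)])
  F=np.array([T(u,np.flatnonzero(m[:,u])[0]) for u in range(u0,u1,6)])
  return f(L,0,1),f(Q,0,1),f(F,1,0)
def pin(im,s,P,r=16,zc=.042):
  u,v=proj('wrist',P,s); hsv=cv2.cvtColor(im,cv2.COLOR_RGB2HSV)
  m=((hsv[...,1]<70)&(hsv[...,2]<150)).astype(np.uint8); M=np.zeros_like(m); a,b=int(u),int(v)
  M[b-r:b+r,a-r:a+r]=m[b-r:b+r,a-r:a+r]
  c=max(cv2.findContours(M,0,1)[0],key=cv2.contourArea)[:,0].astype(float)
  o=c.mean(0); W=R.from_rotvec(s['tool_rot']).as_matrix(); p=onz('wrist',*o,zc,s)
  return o.round(1),cv2.contourArea(c.astype(np.float32)),p.round(4),(W.T@(p-s['position'])).round(4)
E
python3 - <<'E'
from h import *
import json
s=ctrl.get_state(); im=cv2.imread('pics/w6.png')[:,:,::-1].copy()
print(*tileinhand(im,s)); print(pin(im,s,[.457,.033,.045])); print(s['position'],s['grip_width'])
s1={a:np.array(v) for a,v in json.load(open('s4.json')).items()};im=cv2.imread('pics/w4.png')[:,:,::-1].copy()
print(*tileinhand(im,s1));print(pin(im,s1,[.457,.033,.045])); print(pin(im,s1,[.615,-.006,.045]))
E
```

```text
[-0.0322 -0.0293] [-1.7545  0.1015] [0.0418 0.0583]
(array([278.2, 114. ]), 122.0, array([0.4569, 0.0341, 0.042 ]), array([0.0809, 0.0021, 0.1976]))
[0.53397247 0.00964118 0.2396484 ] 0.6873685612387702
[-0.0305 -0.0293] [-0.0237  0.0296] [0.0434 0.0582]
(array([363.7,  68.6]), 149.5, array([0.4574, 0.0332, 0.042 ]), array([0.1372, 0.1001, 0.2077]))
(array([359. , 206.2]), 48.5, array([ 0.6154, -0.0058,  0.042 ]), array([-0.0256,  0.0992,  0.2077]))
```

```bash
python3 inch.py '{"segments": [[0.008, 0.03, 0, 0, 0.3], [0.008, 0.03, 0.2, 0, 0.3], [0.008, 0.03, 0.5, 0, 0.3], [0.008, 0.03, 0.8, 0, 0.3], [0.008, 0.03, 1, 0, 0.3], [0.008, 0.03, 1.2, 0, 0.3], [0.008, 0.03, 1.4, 0, 0.3], [0.008, 0.03, 1.6, 0, 0.3], [0.008, 0.03, 1.8, 0, 0.3], [0.008, 0.03, 1.95, 0, 0.3], [0.008, 0.03, 2.05, 0, 0.3], [0.008, 0.03, 2.05, 0, 0.3], [0.008, 0.03, 2.05, 0, 0.3], [0.008, 0.03, 2.05, 0, 0.3]]}'
```

```text
time: 11.8
position: [0.5348, 0.0136, 0.0356]
tool_rot: [0.436, 3.109, 0.001]
ft_force: [-0.1, -0.5, -0.8]
grip_width: 0.683
grip_force: 44.7
```

```bash
python3 - <<'E'
from h import *
for i in range(2):
  s,im=snap('wrist','w7.png'); print(s['position'].round(4), s['ft_force'].round(1))
  for z in (.042,.05): print(pin(im,s,[.457,.0335,.045],26,z))
  print(*tileinhand(im,s))
E
```

```text
[0.5348 0.0136 0.0356] [-0.1 -0.5 -0.8]
(array([271.7, 100.4]), 813.5, array([0.4564, 0.0341, 0.042 ]), array([ 0.081 , -0.0019, -0.0066]))
(array([271.7, 100.4]), 813.5, array([0.457 , 0.0341, 0.05  ]), array([ 0.0804, -0.0017, -0.0146]))
[-0.0402 -0.0291] [-0.0409  0.0299] [0.0361 0.0584]
[0.5348 0.0137 0.0356] [-0.3  0.  -1. ]
(array([271.4, 100.5]), 812.5, array([0.4564, 0.0341, 0.042 ]), array([ 0.081 , -0.002 , -0.0066]))
(array([271.4, 100.5]), 812.5, array([0.4569, 0.034 , 0.05  ]), array([ 0.0804, -0.0018, -0.0146]))
[-0.0402 -0.0291] [-0.0362  0.0298] [0.0361 0.0584]
```

```bash
python3 inch.py '{"segments": [[0, 0, 0.06, 0, 0.3], [0, 0, 0.12, 0, 0.3], [0, 0, 0.17, 0, 0.3], [0, 0, 0.205, 0, 0.3], [0, 0, 0.205, 0, 0.3], [0, 0, 0.205, 0, 0.3], [0, 0, 0.205, 0, 0.3]]}'
```

```text
time: 12.6
position: [0.5341, 0.0136, 0.0142]
tool_rot: [0.437, 3.111, 0.0]
ft_force: [-0.2, -1.0, -1.2]
grip_width: 0.684
grip_force: 44.7
```

```bash
python3 inch.py '{"segments": [[0, 0, 0.015, 0, 0.3], [0, 0, 0.015, 0, 0.3], [0, 0, 0.015, 0, 0.72], [0, 0, 0.015, 0, 0.75], [0, 0, 0.015, 0, 0.8], [0, 0, 0.015, 0, 0.8], [0, 0, 0.015, 0, 0.8], [0, 0, -0.2, 0, 0.8], [0, 0, -0.5, 0, 0.8], [0, 0, -0.9, 0, 0.8], [0, 0, -1.3, 0, 0.8], [0, 0, -1.7, 0, 0.8], [0, 0, -2, 0, 0.8], [0, 0, -2.2, 0, 0.8], [0.3, -0.3, -2.2, 0, 0.8], [0.3, -0.6, -2.2, 0, 0.8], [0.3, -0.8, -2.2, 0, 0.8], [0.3, -0.8, -2.2, 0, 0.8], [0.3, -0.8, -2.2, 0, 0.8], [0.3, -0.8, -2.2, 0, 0.8]]}' 
python3 - <<'E'
from h import *
import json
s,im=snap('wrist','w8.png'); print(s['position'].round(4), s['ft_force'].round(1))
json.dump({k:np.array(s[k]).tolist() for k in('position','tool_rot')},open('s8.json','w'))
print(pin(im,s,[.457,.0338,.045])); print(pin(im,s,[.6153,-.0058,.045]))
q,m=tilequad(im,60,238); print(q.round(1).tolist())
P=np.array([onz('wrist',*x,.027,s) for x in q]); print(P.round(4).tolist(),P.mean(0).round(4),[np.linalg.norm(P[i]-P[i-1]).round(4) for i in range(4)])
for i in range(4):
  d=(P[i]-P[i-1])[:2]; print(np.degrees(np.arctan2(d[1],d[0])).round(2))
_,sc=snap('scene','sc8.png'); _,t=snap('top','t8.png')
E
```

```text
time: 14.6
position: [0.4833, -0.0537, 0.234]
tool_rot: [-0.434, -3.111, -0.001]
ft_force: [-0.1, 0.2, -0.6]
grip_width: 0.801
grip_force: 0.0
[ 0.4833 -0.0537  0.234 ] [-0.1  0.2 -0.6]
(array([345.8, 143.5]), 150.0, array([0.4566, 0.0335, 0.042 ]), array([0.0496, 0.0765, 0.192 ]))
(array([343.4, 278.7]), 863.5, array([ 0.6155, -0.0053,  0.042 ]), array([-0.1139,  0.0827,  0.192 ]))
[[317.0, 237.0], [317.0, 161.0], [367.0, 161.0], [367.0, 237.0]]
[[0.5583, -0.0238, 0.027], [0.4692, -0.0012, 0.027], [0.4843, 0.0561, 0.027], [0.5763, 0.0366, 0.027]] [0.5221 0.0169 0.027 ] [np.float64(0.063), np.float64(0.0919), np.float64(0.0593), np.float64(0.0941)]
-106.6
165.8
75.24
-12.0
```

To row units: -0.272 m is -2.72, -0.18 m is -1.8, 1.166 rad is 23.32.

```bash
python3 inch.py '{"segments": [[-0.2, -0.3, 0, 2.4, 0.8], [-0.4, -0.6, 0, 4.8, 0.8], [-0.6, -0.9, 0, 7.2, 0.8], [-0.8, -1.2, 0, 9.6, 0.8], [-1, -1.5, 0, 12, 0.8], [-1.2, -1.8, 0, 14.4, 0.8], [-1.4, -2.1, 0, 16.8, 0.8], [-1.6, -2.4, 0, 19.2, 0.8], [-1.8, -2.72, 0, 21.6, 0.8], [-1.8, -2.72, 0, 23.32, 0.8], [-1.8, -2.72, 0, 23.32, 0.8], [-1.8, -2.72, 0, 23.32, 0.8], [-1.8, -2.72, 0, 23.32, 0.8], [-1.8, -2.72, 0, 23.32, 0.8]]}' 
python3 - <<'E'
from h import *
import json
s,im=snap('wrist','w9.png'); W=R.from_rotvec(s['tool_rot']).as_matrix(); print(s['position'].round(4), np.degrees(np.arctan2(W[1,0],W[0,0])),s['joint_positions'].round(2))
json.dump({k:np.array(s[k]).tolist() for k in('position','tool_rot')},open('s9.json','w'))
hsv=cv2.cvtColor(im,cv2.COLOR_RGB2HSV)
for n,P in(('big',(.585,-.408,.006)),('small',(.565,-.248,.006)),('h',(.577,-.325,.052))):
  u,v=proj('wrist',P,s); print(n,round(u),round(v),hsv[int(v),int(u)])
print('plate',[(du,im[180,277+du].tolist()) for du in range(-60,61,12)])
# tile flat check in scene
sc=cv2.imread('pics/sc8.png')[:,:,::-1].copy(); h2=cv2.cvtColor(sc,cv2.COLOR_RGB2HSV); m=((h2[...,0]<14)&(h2[...,1]>135)).astype(np.uint8)
u,v=proj('scene',(.535,.013,.027)); M=np.zeros_like(m);M[int(v)-35:int(v)+35,int(u)-40:int(u)+40]=m[int(v)-35:int(v)+35,int(u)-40:int(u)+40]
c=max(cv2.findContours(M,0,2)[0],key=cv2.contourArea);print(cv2.contourArea(c),cv2.boundingRect(c))
X=np.array([-.971,.239,0]);Y=np.array([-.239,-.971,0]);C=np.array([.5355,.0135,0])
E=np.array([proj('scene',C+a*.06*X+b*.03*Y+[0,0,z]) for a,b,z in [(1,1,.027),(1,-1,.027),(-1,-1,.027),(-1,1,.027),(1,1,.015),(-1,1,.015),(-1,-1,.015)]]);print(E.round(0).tolist(),cv2.boundingRect(E.astype(np.float32)), cv2.contourArea(cv2.convexHull(E.astype(np.float32))))
a=cv2.imread('pics/top0.png').astype(int);b=cv2.imread('pics/t8.png').astype(int); d=abs(a-b).max(2); print('jar diff',d[195:240,218:252].mean(),(d[195:240,218:252]>40).sum())
E
```

```text
time: 16.15
position: [0.5817, -0.3649, 0.2344]
tool_rot: [2.074, 2.36, 0.002]
ft_force: [-0.2, -0.2, -0.1]
grip_width: 0.799
grip_force: 0.0
[ 0.5817 -0.3649  0.2344] 97.37195607388747 [-0.04  0.48  0.81  1.36 -0.35  1.45  0.89]
big 274 217 [ 27  13 197]
small 274 85 [ 35   8 190]
h 276 153 [ 12 193  74]
plate [(-60, [194, 194, 184]), (-48, [202, 200, 190]), (-36, [207, 205, 195]), (-24, [207, 207, 197]), (-12, [187, 186, 176]), (0, [73, 39, 23]), (12, [214, 213, 201]), (24, [209, 207, 198]), (36, [202, 202, 191]), (48, [214, 212, 202]), (60, [203, 200, 193])]
953.5 (247, 200, 55, 38)
[[247.0, 210.0], [265.0, 198.0], [301.0, 223.0], [283.0, 236.0], [247.0, 214.0], [283.0, 239.0], [301.0, 226.0]] (246, 198, 56, 42) 1106.2872417954495
jar diff 9.835947712418301 0
```

```bash
python3 - <<'E'
from h import *
import json
s={a:np.array(v) for a,v in json.load(open('s9.json')).items()}; im=cv2.imread('pics/w9.png')[:,:,::-1].copy()
W=R.from_rotvec(s['tool_rot']).as_matrix()
hsv=cv2.cvtColor(im,cv2.COLOR_RGB2HSV)
m=((hsv[...,2]<120)&(hsv[...,1]>110)).astype(np.uint8); m[236:]=0; m[:,:200]=0;m[:,350:]=0
c=max(cv2.findContours(m,0,2)[0],key=cv2.contourArea); r=cv2.minAreaRect(c); q=cv2.boxPoints(r); print('handle px',q.round(1).tolist())
P=np.array([onz('wrist',*x,.052,s) for x in q]); print('handle',P.mean(0).round(4),[np.linalg.norm(P[i]-P[i-1]).round(4) for i in range(4)], ((P-s['position'])@W).round(4).tolist())
d=cv2.GaussianBlur(im,(3,3),0).astype(int); b=d[...,2]-d[...,0]
print('b-r', b[110:240:12,240:316:6])
k=(b>-4).astype(np.uint8); k[236:]=0
cs=[c for c in cv2.findContours(k,cv2.RETR_CCOMP,2)[0] if cv2.contourArea(c)>60]
for c in cs:
  (x,y),_,_=cv2.minAreaRect(c); bb=cv2.boundingRect(c)
  if 180<x<380: print(bb,cv2.contourArea(c))
E
```

```text
handle px [[271.0, 105.0], [281.0, 105.0], [281.0, 196.0], [271.0, 196.0]]
handle [ 0.5771 -0.3227  0.052 ] [np.float64(0.0976), np.float64(0.0104), np.float64(0.0977), np.float64(0.0108)] [[0.0912, -0.0045, 0.1824], [0.0912, 0.0059, 0.1824], [-0.0065, 0.0061, 0.1824], [-0.0065, -0.0048, 0.1824]]
b-r [[-12   5 -10 -12  -9  -2 -50  -7  -5 -12 -11   0 -12]
 [-10   7 -12 -11 -11  -2 -52  -9  -8 -12 -11   2 -13]
 [-11   7 -11 -12 -11  -4 -51  -9  -7 -11 -11   4 -10]
 [-11  11  11  11  11   0 -54  -6  11  12  11  11 -12]
 [-11   7 -11 -11 -10   1 -51  -5  -8 -11 -12   4 -12]
 [-12   9 -12 -11 -12   0 -52  -6 -10 -10 -11   3 -12]
 [-12  10 -11 -12 -12   0 -50  -6  -9 -12 -11   8 -11]
 [-11  12  12  11  11   1 -49  -5  11  11  11  12 -12]
 [-12  11  11  11  12  12  -1  11  11  11  12  11 -11]
 [-12  12  11  12  11  -6 -12  -9  11  12  11  11 -12]
 [-12 -12 -12 -12 -12 -11 -11 -11 -11 -11 -12 -12 -12]]
(242, 65, 69, 163) 10641.0
(268, 206, 17, 17) 211.0
(286, 152, 21, 38) 688.0
(247, 152, 20, 38) 672.5
(287, 107, 20, 38) 689.5
(246, 107, 21, 38) 684.0
(269, 103, 15, 96) 1233.0
(270, 74, 14, 13) 119.0
```

```bash
python3 inch.py '{"segments": [[0.2, 0, 0.3, 0, 0.6], [0.424, 0.007, 0.6, 0, 0.6], [0.424, 0.007, 0.9, 0, 0.6], [0.424, 0.007, 1, 0, 0.6], [0.424, 0.007, 1, 0, 0.6], [0.424, 0.007, 1, 0, 0.6], [0.424, 0.007, 1, 0, 0.6]]}' 
python3 - <<'E'
from h import *
import json
s2,im2=snap('wrist','w10.png')
s1={a:np.array(v) for a,v in json.load(open('s9.json')).items()}; im1=cv2.imread('pics/w9.png')[:,:,::-1].copy()
rs={}
for im,s in((im1,s1),(im2,s2)):
  W=R.from_rotvec(s['tool_rot']).as_matrix(); hsv=cv2.cvtColor(im,cv2.COLOR_RGB2HSV)
  m=((hsv[...,2]<120)&(hsv[...,1]>110)).astype(np.uint8); m[236:]=0; m[:,:200]=0;m[:,350:]=0
  c=max(cv2.findContours(m,0,2)[0],key=cv2.contourArea); q=cv2.boxPoints(cv2.minAreaRect(c)); q=q[np.argsort(q[:,1])]; print(s['position'].round(4),'handle px',q.round(1).tolist(), ((np.array([onz('wrist',*x,.052,s) for x in q])-s['position'])@W).round(4).tolist())
  rs.setdefault('end',[]).append(ray('wrist',*q[:2].mean(0),s))
  d=cv2.GaussianBlur(im,(3,3),0).astype(int); k=((d[...,2]-d[...,0])>-4).astype(np.uint8); k[236:]=0
  for c in cv2.findContours(k,cv2.RETR_CCOMP,2)[0]:
    x,y,w,h=cv2.boundingRect(c)
    if cv2.contourArea(c)>60 and abs(x+w/2-277)<12 and w<35 and h<40:
      p=onz('wrist',x+(w-1)/2,y+(h-1)/2,.006,s); print('hole',x,y,w,h,p.round(4),((p-s['position'])@W).round(4)); rs.setdefault('h',[]).append(ray('wrist',x+(w-1)/2,y+(h-1)/2,s))
P,e=tri(*rs['end']); print('bar end tri',P.round(4),round(e,4)); 
E
```

```text
time: 16.9
position: [0.5773, -0.3254, 0.1361]
tool_rot: [2.076, 2.354, 0.001]
ft_force: [0.5, -0.1, 0.1]
grip_width: 0.598
grip_force: 0.0
[ 0.5817 -0.3649  0.2344] handle px [[271.0, 105.0], [281.0, 105.0], [281.0, 196.0], [271.0, 196.0]] [[0.0912, -0.0045, 0.1824], [0.0912, 0.0059, 0.1824], [-0.0065, 0.0061, 0.1824], [-0.0065, -0.0048, 0.1824]]
hole 268 206 17 17 [ 0.5876 -0.4041  0.006 ] [-0.0398  0.0006  0.2284]
hole 270 74 14 13 [ 0.5673 -0.2414  0.006 ] [0.1242 0.0013 0.2285]
[ 0.5773 -0.3254  0.1361] handle px [[268.0, 147.0], [282.0, 147.0], [282.0, 235.0], [268.0, 235.0]] [[0.0535, -0.0053, 0.084], [0.0535, 0.0053, 0.084], [-0.0165, 0.0055, 0.0841], [-0.0165, -0.0057, 0.0841]]
hole 266 100 18 18 [ 0.5665 -0.2415  0.006 ] [ 0.0849 -0.0006  0.1299]
bar end tri [ 0.5709 -0.2735  0.0383] 0.0002
```

Small-hole position agrees between the two views at plate height (within 0.8 mm), and the hole spacing is 164 mm as it must be. Gripping the handle.

```bash
python3 inch.py '{"segments": [[0.028, 0, 0.2, 0, 0.6], [0.028, 0, 0.5, 0, 0.6], [0.028, 0, 0.8, 0, 0.6], [0.028, 0, 1, 0, 0.6], [0.028, 0, 1.03, 0, 0.6], [0.028, 0, 1.03, 0, 0.6], [0.028, 0, 1.03, 0, 0.05], [0.028, 0, 1.03, 0, 0.05], [0.028, 0, 1.03, 0, 0.05], [0.028, 0, 1.03, 0, 0.05], [0.028, 0, 1.03, 0, 0.05], [0.028, 0, 1.03, 0, 0.05], [0.028, 0, 1.03, 0, 0.05], [0.028, 0, 1.03, 0, 0.05], [0.028, 0, 1.03, 0, 0.05], [0.028, 0, 1.03, 0, 0.05]]}' 50
```

```text
time: 18.55
position: [0.5761, -0.3212, 0.0311]
tool_rot: [-2.077, -2.357, -0.0]
ft_force: [-1.3, 0.0, 2.5]
grip_width: 0.131
grip_force: 50.0
```

```bash
python3 inch.py '{"segments": [[0, 0, -0.05, 0, 0.05], [0, 0, -0.2, 0, 0.05], [0, 0, -0.5, 0, 0.05], [0, 0, -0.9, 0, 0.05], [0, 0, -1.3, 0, 0.05], [0, 0, -1.7, 0, 0.05], [0, 0, -2, 0, 0.05], [0, 0, -2, 0, 0.05], [0, 0, -2, 0, 0.05], [0, 0, -2, 0, 0.05]]}'
python3 - <<'E'
from h import *
s,im=snap('wrist','w11.png'); W=R.from_rotvec(s['tool_rot']).as_matrix()
print(s['position'].round(4),s['ft_force'].round(2),s['torque'].round(3))
z=s['position'][2]-.027
d=cv2.GaussianBlur(im,(3,3),0).astype(int); k=((d[...,2]-d[...,0])>-4).astype(np.uint8); k[236:]=0
for c in cv2.findContours(k,cv2.RETR_CCOMP,2)[0]:
    x,y,w,h=cv2.boundingRect(c)
    if cv2.contourArea(c)>150 and abs(x+w/2-277)<150:
      for u,v in([(x+(w-1)/2,y+(h-1)/2)] if w<60 else [(x,y),(x+w,y)]):
        p=onz('wrist',u,v,z,s); print('hole',x,y,w,h,((p-s['position'])@W).round(4))
E
```

```text
time: 19.55
position: [0.5753, -0.3203, 0.2291]
tool_rot: [-2.075, -2.355, 0.001]
ft_force: [-0.1, -0.3, -4.1]
grip_width: 0.133
grip_force: 50.0
[ 0.5753 -0.3203  0.2291] [-0.12 -0.33 -4.09] [-0.05   0.091  0.052]
hole 207 76 140 160 [ 0.1002 -0.0392  0.0273]
hole 207 76 140 160 [0.1001 0.042  0.0271]
hole 264 94 27 27 [0.0807 0.0014 0.0272]
```

```bash
python3 inch.py '{"segments": [[0.15, -0.05, -0.1, 2.4, 0.05], [0.3, -0.1, -0.2, 4.8, 0.05], [0.5, -0.15, -0.2, 7.2, 0.05], [0.7, -0.2, -0.2, 9.6, 0.05], [0.9, -0.25, -0.2, 12, 0.05], [1.1, -0.3, -0.2, 14.4, 0.05], [1.3, -0.35, -0.2, 16.8, 0.05], [1.5, -0.4, -0.2, 19.2, 0.05], [1.7, -0.45, -0.2, 21.6, 0.05], [1.9, -0.5, -0.2, 24, 0.05], [2.1, -0.55, -0.2, 26.4, 0.05], [2.3, -0.6, -0.2, 28.8, 0.05], [2.45, -0.61, -0.2, 31.2, 0.05], [2.54, -0.61, -0.2, 33.6, 0.05], [2.54, -0.61, -0.2, 36, 0.05], [2.54, -0.61, -0.2, 38, 0.05], [2.54, -0.61, -0.2, 38.8, 0.05], [2.54, -0.61, -0.2, 38.8, 0.05], [2.54, -0.61, -0.2, 38.8, 0.05], [2.54, -0.61, -0.2, 38.8, 0.05]]}'
cat >> h.py <<'E'
def plate(im,s,zt=.025):
  """plate in hand, tool coordinates: left/right edge lines, front edge, small hole, on its upper face zt above..below TCP"""
  W=R.from_rotvec(s['tool_rot']).as_matrix(); z=s['position'][2]-zt
  T=lambda u,v:W.T@(onz('wrist',u,v,z,s)-s['position'])
  d=cv2.GaussianBlur(im,(3,3),0).astype(int); k=((d[...,2]-d[...,0])>-3).astype(np.uint8); k[236:]=0
  cs=[c for c in cv2.findContours(k,cv2.RETR_EXTERNAL,2)[0] if 150<cv2.boundingRect(c)[0]+cv2.boundingRect(c)[2]/2<400]
  c=max(cs,key=cv2.contourArea); M=np.zeros_like(k); cv2.drawContours(M,[c],-1,1,-1)
  vs=range(cv2.boundingRect(c)[1]+15,232,4)
  L=np.array([T(np.flatnonzero(M[v])[0],v) for v in vs]);Q=np.array([T(np.flatnonzero(M[v])[-1]+1,v) for v in vs])
  x0,_,w,_=cv2.boundingRect(c); F=np.array([T(u,np.flatnonzero(M[:,u])[0]) for u in range(x0+12,x0+w-12,6)])
  f=lambda A,i,j:np.polyfit(A[:,i],A[:,j],1).round(4)
  print('L',f(L,0,1),'R',f(Q,0,1),'front',f(F,1,0))
  for c in cv2.findContours(k,cv2.RETR_CCOMP,2)[0]:
    x,y,w,h=cv2.boundingRect(c)
    if 12<w<40 and 12<h<40 and abs(x+w/2-277)<25: print('hole',x,y,w,h,T(x+(w-1)/2,y+(h-1)/2).round(4))
E
python3 - <<'E'
from h import *
import json
s,im=snap('wrist','w12.png'); W=R.from_rotvec(s['tool_rot']).as_matrix()
json.dump({k:np.array(s[k]).tolist() for k in('position','tool_rot')},open('s12.json','w'))
print(s['position'].round(4),np.degrees(np.arctan2(W[1,0],W[0,0])),s['ft_force'].round(1),s['joint_positions'].round(2))
plate(im,s)
for P in([.457,.0336,.045],[.6154,-.0058,.045]): print(np.round(proj('wrist',P,s),1),pin(im,s,P))
E
```

```text
time: 21.6
position: [0.4834, -0.0769, 0.2506]
tool_rot: [3.118, -0.38, -0.001]
ft_force: [0.3, -0.1, -3.3]
grip_width: 0.132
grip_force: 50.0
[ 0.4834 -0.0769  0.2506] -13.899633549280484 [ 0.3 -0.1 -3.3] [-0.78 -0.09  0.84  1.82  0.07  1.38 -1.76]
L [-0.0011 -0.0394] R [0.0019 0.0399] front [0.0084 0.0992]
hole 264 94 27 26 [ 0.082  -0.0002  0.0249]
[194.1 230. ] (array([195. , 227.9]), 108.5, array([0.4585, 0.0326, 0.042 ]), array([-0.0503, -0.1004,  0.2086]))
[188.4  92.8] (array([189.2,  92.9]), 43.0, array([ 0.6156, -0.006 ,  0.042 ]), array([ 0.1114, -0.1006,  0.2085]))
```

```bash
python3 inch.py '{"segments": [[0.1, -0.3, 0, 0, 0.05], [0.2, -0.6, 0, 0, 0.05], [0.3, -0.9, 0, 0, 0.05], [0.3, -1.017, 0, 0, 0.05], [0.3, -1.017, 0.3, 0, 0.05], [0.3, -1.017, 0.7, 0, 0.05], [0.3, -1.017, 1, 0, 0.05], [0.3, -1.017, 1.25, 0, 0.05], [0.3, -1.017, 1.35, 0, 0.05], [0.3, -1.017, 1.35, 0, 0.05], [0.3, -1.017, 1.35, 0, 0.05], [0.3, -1.017, 1.35, 0, 0.05]]}'
cat >> h.py <<'E'
def thru(im,s):
  W=R.from_rotvec(s['tool_rot']).as_matrix(); plate(im,s)
  u,v=proj('wrist',s['position']+W@[.082,-.0002,-.028],s); a,b=int(round(u)),int(round(v)); hsv=cv2.cvtColor(im,cv2.COLOR_RGB2HSV)
  S=cv2.resize(im[b-20:b+21,a-20:a+21],None,fx=8,fy=8,interpolation=cv2.INTER_CUBIC); 
  m=((hsv[...,1]<70)&(hsv[...,2]<140)).astype(np.uint8);M=np.zeros_like(m);M[b-12:b+13,a-12:a+13]=m[b-12:b+13,a-12:a+13]
  print('hole px',(round(u,1),round(v,1)))
  for c in cv2.findContours(M,0,1)[0]:
    if cv2.contourArea(c)>4:
      o=c[:,0].mean(0); x,y,w,h=cv2.boundingRect(c); print('dark',x,y,w,h,o.round(1),(W.T@(onz('wrist',*o,.053,s)-s['position'])).round(4))
  return S
E
python3 - <<'E'
from h import *
s,im=snap('wrist','w13.png'); print(s['position'].round(4),s['tool_rot'],s['ft_force'].round(1))
S=thru(im,s); 
W=R.from_rotvec(s['tool_rot']).as_matrix()
print('exp pin top px',np.round(proj('wrist',[.5366+.0796,.0147-.0197,.055],s),1))
g=cv2.cvtColor(im,cv2.COLOR_RGB2GRAY); u,v=[int(round(t)) for t in proj('wrist',s['position']+W@[.082,0,-.028],s)]
print(g[v-18:v+20:2,u-18:u+20:2])
E
```

```text
time: 22.85
position: [0.5387, 0.0147, 0.1177]
tool_rot: [-3.117, 0.381, -0.004]
ft_force: [0.4, 0.3, -3.7]
grip_width: 0.133
grip_force: 50.0
[0.5387 0.0147 0.1177] [-3.11725942  0.38073111 -0.00434871] [ 0.4  0.3 -3.7]
L [-0.0026 -0.0402] R [0.0016 0.0399] front [-0.0013  0.0993]
hole 263 94 28 25 [ 0.0823 -0.0005  0.0252]
hole px (np.float64(277.2), np.float64(99.1))
dark 273 108 12 4 [278.4 109.5] [0.0822 0.0008 0.0649]
exp pin top px [278.  112.7]
[[217 213 206 211 215 216 220 215 213 215 216 217 214 211 215 216 216 216
  211]
 [217 213 209 210 213 216 219 217 215 215 217 217 215 213 213 217 216 216
  214]
 [218 210 210 210 214 214 219 215 214 213 215 217 214 213 213 218 218 218
  211]
 [215 212 208 211 211 216 221 217 213 213 215 216 212 212 213 216 216 217
  214]
 [214 214 210 213 208 216 219 216 214 211 216 218 213 211 214 217 218 215
  212]
 [215 215 211 212 212 216 220 216 213 217 214 216 213 213 213 216 217 215
  212]
 [218 213 211 212 213 216 218 217 213 215 216 215 212 213 214 218 217 214
  212]
 [218 208 209 210 210 215 219 200 193 192 211 216 215 214 214 214 216 215
  
[... 196 characters left out ...]
 171 176 176 172 174 157 174 208 218 217 215
  214]
 [216 214 209 187 162 172 174 174 172 174 170 171 171 143 195 217 218 216
  214]
 [218 214 206 179 169 170 168 169 170 166 169 168 169 160 193 217 217 214
  213]
 [217 210 207 166 164 167 161 158 146 125 148 161 168 161 191 218 218 216
  211]
 [217 213 210 177 162 162 162  94 108 124 112 105 151 157 201 216 218 215
  212]
 [216 215 209 191 155 154 111  96 156 170 161 108 103 161 204 217 216 216
  211]
 [214 212 214 212 171 162  83 103 170 168 167 113  91 171 210 218 217 216
  211]
 [218 215 213 214 204 166  89  77 160 165 164  84 122 207 212 217 217 212
  214]
 [217 214 210 214 215 213 165  95  69  98 101 171 212 213 214 216 217 214
  211]]
```

```bash
cat >> h.py <<'E'
def thru2(im,s,zt=.025):
  W=R.from_rotvec(s['tool_rot']).as_matrix(); T=lambda u,v,z:(W.T@(onz('wrist',u,v,z,s)-s['position'])).round(4)
  plate(im,s,zt); u,v=proj('wrist',s['position']+W@[.082,0,.028],s); a,b=int(round(u)),int(round(v)); g=cv2.cvtColor(im,cv2.COLOR_RGB2GRAY)
  win=cv2.GaussianBlur(g,(3,3),0)[b-16:b+17,a-16:a+17]
  h=(win<198).astype(np.uint8); c=max(cv2.findContours(h,0,1)[0],key=cv2.contourArea); (hx,hy),hr=cv2.minEnclosingCircle(c)
  in_=np.zeros_like(h); cv2.circle(in_,(int(round(hx)),int(round(hy))),int(hr)-2,1,-1)
  d=((win<128)&(in_>0)).astype(np.uint8); n=np.argwhere(d)
  print('px',round(u,1),round(v,1),'hole',round(hx+a-16,1),round(hy+b-16,1),round(hr,1),T(hx+a-16,hy+b-16,s['position'][2]-zt))
  if len(n): 
    (px,py),pr=cv2.minEnclosingCircle(n[:,::-1].astype(np.float32).copy()); print('pin',round(px+a-16,1),round(py+b-16,1),round(pr,1),len(n),T(px+a-16,py+b-16,.053))
E
python3 inch.py '{"segments": [[0, 0, 0, 0, 0.05], [0, 0, 0, 0, 0.05], [0, 0, 0, 0, 0.05]]}'
python3 - <<'E'
from h import *
s,im=snap('wrist','w14.png'); print(s['position'].round(4),s['tool_rot'].round(4),s['ft_force'].round(1))
thru2(im,s)
E
```

```text
time: 23.2
position: [0.5375, 0.0147, 0.1164]
tool_rot: [-3.118, 0.381, -0.001]
ft_force: [-0.5, -0.5, -3.6]
grip_width: 0.134
grip_force: 50.0
[0.5375 0.0147 0.1164] [-3.118e+00  3.809e-01 -7.000e-04] [-0.5 -0.5 -3.6]
L [-0.0007 -0.0403] R [0.0026 0.0399] front [0.0008 0.0993]
hole 264 94 27 26 [ 0.082  -0.0002  0.025 ]
px 277.4 106.7 hole 276.8 106.7 12.0 [ 0.0818 -0.0003  0.025 ]
pin 277.5 112.0 6.8 90 [0.0803 0.0002 0.0634]
```

Careful with the scale: shifts go in units of 100 mm and turns go in units of 0.05 rad. That gives: 0.025 m is 0.25, 0.02 m is 0.2.

```bash
python3 inch.py '{"segments": [[-0.016, 0.005, 0, 0, 0.05], [-0.016, 0.005, 0.1, 0, 0.05], [-0.016, 0.005, 0.2, 0, 0.05], [-0.016, 0.005, 0.25, 0, 0.05], [-0.016, 0.005, 0.25, 0, 0.05], [-0.016, 0.005, 0.25, 0, 0.05], [-0.016, 0.005, 0.25, 0, 0.05]]}'
python3 - <<'E'
from h import *
s,im=snap('wrist','w15.png'); print(s['position'].round(4),s['tool_rot'].round(4),s['ft_force'].round(1))
thru2(im,s)
g=cv2.cvtColor(im,cv2.COLOR_RGB2GRAY); print(g[90:124:2,260:296:2])
E
```

```text
time: 23.95
position: [0.536, 0.0145, 0.0913]
tool_rot: [-3.118, 0.381, -0.001]
ft_force: [-0.0, -0.1, -4.1]
grip_width: 0.131
grip_force: 50.0
[0.536  0.0145 0.0913] [-3.1183e+00  3.8110e-01 -9.0000e-04] [-0.  -0.1 -4.1]
L [ 0.0129 -0.0405] R [-0.0097  0.0401] front [0.0005 0.0993]
hole 263 94 28 27 [ 0.0817 -0.0005  0.025 ]
px 277.4 106.7 hole 276.7 106.5 11.8 [ 0.082  -0.0004  0.025 ]
pin 276.7 108.5 7.8 140 [ 0.0815 -0.0004  0.0384]
[[217 213 211 213 214 217 221 217 217 215 216 217 216 215 216 218 219 218]
 [218 215 209 215 214 218 221 218 216 215 217 218 217 215 217 218 217 218]
 [217 217 211 213 213 218 221 218 214 217 218 210 210 213 216 219 218 218]
 [218 212 212 213 215 218 199 187 185 181 184 211 215 213 216 218 220 218]
 [218 213 212 215 205 183 149 135 169 158 147 168 188 210 216 218 218 218]
 [218 215 214 209 180 140 169 166 151 156 168 169 135 190 215 217 218 219]
 [219 216 211 201 143 167 133 102 111 108 109 140 162 165 199 219 219 218]
 [219 216 210 173 162 128  96 136 167 170 114 103 160 157 198 219 219 217]
 [218 215 211 175 160 100  90 165 168 166 167  99 111 153 197 219 218 216]
 [219 215 209 173 162  74  88 167 167 169 166  90  92 157 191 219 218 216]
 [219 214 210 179 162  94  72 130 164 166 108  79 103 164 204 218 219 217]
 [217 216 213 212 163 129  68  71  75  75  72  69 142 160 210 220 219 216]
 [218 215 213 213 190 158  96  67  64  70  59 114 158 209 216 219 218 217]
 [219 216 216 214 212 186 155 136  96  94 135 163 215 212 216 218 218 218]
 [218 215 214 214 216 215 221 200 187 190 200 216 215 213 217 217 217 217]
 [217 215 213 216 214 217 219 216 213 214 218 218 217 215 216 210 220 217]
 [217 216 215 215 215 216 221 218 214 217 217 217 214 212 216 218 218 216]]
```

To row units: 0.015 m is 0.15, 0.013 m is 0.13.

```bash
python3 inch.py '{"segments": [[-0.003, 0, 0.03, 0, 0.05], [-0.003, 0, 0.06, 0, 0.05], [-0.003, 0, 0.09, 0, 0.05], [-0.003, 0, 0.11, 0, 0.05], [-0.003, 0, 0.13, 0, 0.05], [-0.003, 0, 0.15, 0, 0.05], [-0.003, 0, 0.15, 0, 0.05], [-0.003, 0, 0.15, 0, 0.05]]}'; python3 - <<'E'
from h import *
s,im=snap('wrist','w16.png'); print(s['position'].round(4),s['ft_force'].round(1),s['torque'].round(3)); thru2(im,s)
E
```

```text
time: 24.8
position: [0.5355, 0.0146, 0.0761]
tool_rot: [3.118, -0.381, 0.0]
ft_force: [0.6, 1.1, -4.4]
grip_width: 0.135
grip_force: 50.0
[0.5355 0.0146 0.0761] [ 0.6  1.1 -4.4] [-0.     0.118  0.058]
L [ 0.0104 -0.0404] R [-0.0113  0.0401] front [-0.0011  0.0986]
hole 264 94 27 27 [ 0.0817 -0.0002  0.025 ]
px 277.4 106.7 hole 276.7 106.3 11.8 [ 0.0821 -0.0004  0.025 ]
pin 277.0 106.0 9.0 172 [ 0.0821 -0.0002  0.0231]
```

```bash
python3 inch.py '{"segments": [[0, 0, 0.02, 0, 0.05], [0, 0, 0.04, 0, 0.05], [0, 0, 0.06, 0, 0.05], [0, 0, 0.08, 0, 0.05], [0, 0, 0.1, 0, 0.05], [0, 0, 0.12, 0, 0.05], [0, 0, 0.13, 0, 0.05], [0, 0, 0.13, 0, 0.05], [0, 0, 0.13, 0, 0.05]]}'; python3 inch.py '{"segments": [[0, 0, 0.01, 0, 0.05], [0, 0, 0.02, 0, 0.05], [0, 0, 0.025, 0, 0.05], [0, 0, 0.025, 0, 0.05]]}'
```

```text
time: 25.75
position: [0.5354, 0.0146, 0.063]
tool_rot: [3.118, -0.381, 0.0]
ft_force: [-0.3, -1.0, -3.8]
grip_width: 0.132
grip_force: 50.0
time: 26.15
position: [0.5355, 0.0146, 0.0606]
tool_rot: [-3.118, 0.381, -0.0]
ft_force: [1.4, 0.2, -3.4]
grip_width: 0.132
grip_force: 50.0
```

Not yet bearing; a bit further in half-millimetre rows.

To row units: 0.001 m is 0.01, 0.0005 m is 0.005.

```bash
python3 inch.py '{"segments": [[0, 0, 0.005, 0, 0.05], [0, 0, 0.01, 0, 0.05], [0, 0, 0.01, 0, 0.05]]}'; python3 inch.py '{"segments": [[0, 0, 0.005, 0, 0.05], [0, 0, 0.01, 0, 0.05], [0, 0, 0.01, 0, 0.05]]}'
```

```text
time: 26.45
position: [0.5355, 0.0146, 0.0601]
tool_rot: [-3.118, 0.381, 0.0]
ft_force: [-1.2, -0.9, 2.4]
grip_width: 0.134
grip_force: 50.0
time: 26.75
position: [0.5355, 0.0146, 0.0601]
tool_rot: [-3.117, 0.381, 0.001]
ft_force: [-5.6, 0.0, 11.9]
grip_width: 0.131
grip_force: 50.0
```

Home at the expected height (0.0601 = 0.0311 + 0.029). Ease off, let go, rise, and look.

```bash
python3 inch.py '{"segments": [[0, 0, -0.01, 0, 0.05], [0, 0, -0.01, 0, 0.05], [0, 0, -0.01, 0, 0.4], [0, 0, -0.01, 0, 0.4], [0, 0, -0.01, 0, 0.4], [0, 0, -0.01, 0, 0.4], [0, 0, -0.01, 0, 0.4], [0, 0, -0.2, 0, 0.4], [0, 0, -0.5, 0, 0.4], [0, 0, -0.9, 0, 0.4], [0, 0, -1.3, 0, 0.4], [0, 0, -1.7, 0, 0.4], [0, 0, -2, 0, 0.4], [-0.2, 0.4, -2, 0, 0.4], [-0.4, 0.8, -2, 0, 0.4], [-0.4, 1.2, -2, 0, 0.4], [-0.4, 1.6, -2, 0, 0.4], [-0.4, 2, -2, 0, 0.4], [-0.4, 2.2, -2, 0, 0.4], [-0.4, 2.2, -2, 0, 0.4]]}'
python3 - <<'E'
from h import *
s,_=snap('top','t17.png'); _,_=snap('scene','sc17.png'); print(s['position'].round(3),s['ft_force'].round(1))
a=cv2.imread('pics/sc17.png');t=cv2.imread('pics/t17.png')
cv2.imwrite('pics/c17.png',np.hstack([cv2.resize(a[120:290,210:420],(480,389),interpolation=cv2.INTER_CUBIC),cv2.resize(t[140:290,130:250+70],None,fx=389/150*.63,fy=389/150,interpolation=cv2.INTER_CUBIC)]))
# heights: plate underside/top corners expected vs scene
C=np.array([.5358,.0146,0]);X=np.array([-.9706,.2404,0]);Y=np.array([-.2404,-.9706,0])
for c,im in(('scene',a),('top',t)):
  E=np.array([proj(c,C+p*.1*X+q*.04*Y+[0,0,.035]) for p,q in((1,1),(1,-1),(-1,-1),(-1,1))]); print(c,'exp',E.round(1).tolist())
  d=cv2.GaussianBlur(im,(3,3),0).astype(int); k=((d[...,0]-d[...,2])>0).astype(np.uint8); M=np.zeros_like(k); u,v=E.mean(0).astype(int); M[v-50:v+50,u-50:u+50]=k[v-50:v+50,u-50:u+50]
  cc=np.vstack([x for x in cv2.findContours(M,0,2)[0] if cv2.contourArea(x)>20]); h=cv2.convexHull(cc); print(cv2.approxPolyDP(h,4,True)[:,0].tolist())
E
```

```text
time: 28.75
position: [0.4424, -0.1931, 0.2588]
tool_rot: [-3.117, 0.392, -0.001]
ft_force: [-0.9, 0.6, -0.6]
grip_width: 0.403
grip_force: 0.0
[ 0.442 -0.193  0.259] [-0.9  0.6 -0.6]
scene exp [[232.3, 201.4], [256.7, 186.4], [317.9, 226.3], [293.6, 244.2]]
[[233, 201], [258, 187], [317, 226], [292, 243]]
top exp [[285.7, 276.8], [256.5, 268.7], [276.5, 196.1], [305.4, 203.9]]
[[304, 206], [285, 275], [259, 268], [278, 199]]
```

View pics/c17.png

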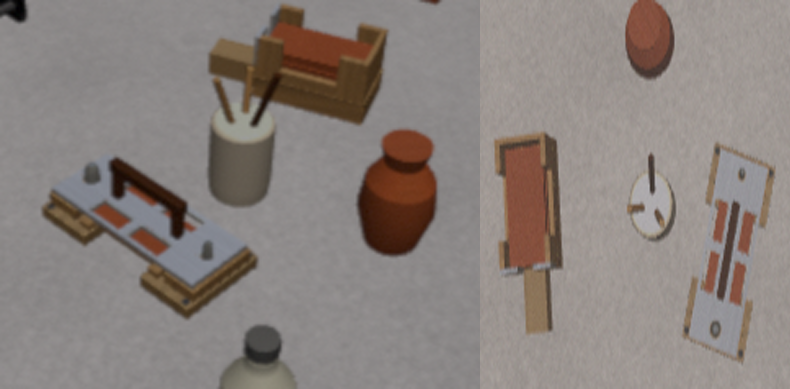

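The last picture shows the plate flat on both rails, with the pins through its holes at (92,172) and (208,250). The tile shows through the windows, the other three tiles are still in the chute, and the jar and vase are standing in place. The plate's corners match the home pose within 1–2 px in the scene view and 3 px in the top view.

```bash
python3 -c "
from bench import ctrl
print(ctrl.close_job())"
```

```text
the job is handed in; nothing more can be done
None
```

The tile lies flat in the nest, the stencil plate is home on both pins and rails and let go, the other three tiles are still in the chute, the bystanders were not touched, and the job was handed in at about 29 s.

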